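# Pin the draw slide to a sprung strut and hold it at its length mark

### The arm

A 6-joint arm with a two-finger parallel gripper is mounted at the origin on the work surface. World frame = base frame: x ahead of the robot, y to its left, z up, the work surface at z = 0. Lengths are in mm, angles in rad, forces in N, time in s.
With the tool pointing down it reaches from about 350 to 875 mm from the base axis. Payload 4.2 kg.
Tool frame: the origin (TCP) lies between the finger pads; the fingertips stand 11 mm ahead of it and the grasp point (between the pads) lies 8 mm behind it; z points along the fingers, y is the direction in which the jaws open and shut (so a half turn about z gives the same grasp; the last joint's range is limited). The gripper opens to 85 mm and grips with 20 to 120 N. Pads are 22 mm wide; open, the fingers measure 114 mm over their backs; the gripper's body (76 mm by 85 mm) begins 54 mm behind the grasp point. The pads swing forward as they close: fully open they stand 13 mm farther back than shut.
Start: joints at [1.434, 0.385, 0.008, 0, -1.194, -0.259], TCP at [240.933, 576.672, 242.312] pointing down, gripper open.
Joint ranges: [-3.14, 3.14], [-1.21, 2.06], [-1.07, 1.41], [-3.16, 2.05], [-2.99, -0.16], [-3.1, 3.1]. Speed limits (rad/s): [2.79, 2.79, 3.14, 3.14, 3.14, 3.14].

### API

Orientations are given as a unit quaternion [x, y, z, w].
In Python, from bench import * gives the robot as it stands.
- The arm moves only by the tool servo_tool, never from a script. Its argument "rows" is a list of rows, each a list of 7 numbers: the opening, from 0 (shut) to 1 (fully open), then the shift along the tool's x, y, z in cm, then the turn, a rotation vector about the tool's x, y, z in degrees. A call has 1 to 12 rows; each row shifts and turns the commanded pose from where the row before left it, along the tool's axes as they then stand; what a row does not reach is not made up. A row lasts 1/10 s, in which the tool goes at most 50 mm and 8.59 degrees, less where a joint would pass 70% of its speed; a pose out of reach is approached as far as the arm can. A call is refused whole if a number of a shift passes 5 or a number of a turn 8.59, either way. A call with a gripper value outside its range is refused whole. The fingers move at their own pace and stop on an object; the grip force is fixed at half the most. Time passes only in rows, so rows that do not move let the fingers close. It gives the time, the measured TCP pose, the force and the opening at its end, in the units of the state.
- read_state(): the state, without advancing time (a new reading comes with each control period).
- get_image(name): name is "scene" or "side" or "wrist"; returns a dict with "image" (400x640x3 uint8, red, green, blue), "mtx" (3x3 intrinsics, pixels), "extrinsics" (4x4, takes a point from camera to world coordinates). Camera axes: x right, y up, looking along -z (the intrinsics and any distortion apply to the point x, -y, -z); pixel columns grow to the right and rows downward; lengths in mm; the calibration is good to about 2 mm. A picture is of the moment at which its call begins. There is no depth.
- job_done(): hands the job in, once; it reports no verdict.
The state is a dict: "clock": time; "joints": joint angles; "joint_vel": joint speeds; "joint_efforts": joint torques, N m; "position": TCP position; "ee_rot": TCP orientation; "contact_force": force on the tool from outside, world axes, zero at the start; "wrist_torque": the same for the moment, N m; "gripper_width": finger opening in mm.
Only numpy, scipy, OpenCV 4.12 (cv2) and the standard library are available. Lean on these libraries where they do the work, as an engineer would, in place of code of your own. Each camera call takes 0.05 s, during which the arm holds its last target. There are 200 camera calls.

### The job

Take the long headed pin from the wooden rack and push it fully home, down through the strut's fork and the tongue of the draw slide, while the strut is still in. Then pull the slide by its black handle until the strut's pointer stands in line with the mark clip on the scale, and finish while still gripping the handle and holding it there against the spring. Leave the other pins and the loose things on the bench as they are.

Things in the scene. Friction and masses are not known exactly. Their poses are not given: they have to be found in the camera images.
- jig: Fixed strut jig: aluminium plate 12 mm thick (x -280..270, y -50..75 mm) with a dark steel tube, 32 mm thick, axis 50 mm above the bench, in two clamps, and a scale rail on its +y side. Origin: on the bench straight below the pin holes' home position. +x is the pull direction (out of the tube), z up.
- strut_rod (a joint): Extension of the steel telescoping rod out of the tube, m: 0 = drawn in by its inner spring, up to 0.13. The spring pulls it in with about 4 N at 0, rising by 0.7 N per 10 mm; left alone it runs back in. It slides along the jig's x axis only.
- fork_hole (a point): Centre of the round 12 mm vertical hole in the fork on the rod's end, at the upper fork plate's top face (61 mm above the bench). Two level plates, 40 x 34 mm (along, across the jig), 6 mm thick, with the slide's tongue between; the whole stack is 22 mm deep, free below for 27 mm more. Moves with the rod.
- tongue_hole (a point): Centre of the 12 mm hole in the slide's tongue (8 mm thick), at the tongue's top face (54 mm above the bench). At the start both are home and this hole is exactly in line with the fork's. Moves with the slide.
- slide: Steel draw slide guided along the jig's x (travel 0 to 140 mm from home, friction about 1 N, no spring, not joined to the rod until the pin is in). Its tongue lies in the fork; with the pin in, about 2 to 4 mm of play before the rod follows. Origin: at bench height straight below its handle, 115 mm along the jig's +x from the tongue hole.
- handle (a point): Grip point in the slide's upright black handle, 95 mm above the bench, moves with the slide. The handle is a block 22 mm along the jig's x, 40 mm along its y, from 55 to 117 mm above the bench, standing on a dark carriage block 60 mm (x) by 56 mm (y).
- pointer (a point): Outer end of the small steel pointer blade (5 mm wide, level) that sticks out of the fork to the jig's +y side, 49 mm off the jig's axis and 61 mm above the bench. In line with the fork hole along x; moves with the rod.
- mark: Length mark: fixed dark steel clip on the scale rail, its upright tab 10 mm wide along the jig's x, flat top 61 mm above the bench. Origin: 12 mm above the bench under the tab's middle; axes as the jig's. It stands 50 to 100 mm along +x from the pointer's home; reached when the pointer's x equals its x in the jig's frame.
- clevis_pin: The long headed pin, steel, loose, 68 mm tall: shank 10 mm thick, 36 mm long with tapered foot; on top a round head 18 mm thick, 32 mm tall. Origin: foot's end, z up to the head. Starts upright in any one of the rack's three holes, foot 6 mm, head 42 to 74 mm above the bench. Home in the fork, its head rests on the upper fork plate, the foot 36 mm below that face.
- clevis_pin_tip (a point): Foot end of the long headed pin's shank, on its axis (same point as its origin).
- rack: Fixed wooden pin rack 130 x 45 x 30 mm, holes of 12 mm, 24 mm deep, in a row along its x axis at -40, 0 and +40 mm. Origin: centre of its underside.
- short_pin: Another headed pin in the rack, same head, but its shank is only 20 mm long, so the head rests on the rack (head from 30 to 62 mm). Leave it. Origin at its foot.
- dowel: Plain headless steel dowel 10 mm thick, 60 mm long, standing in the rack (top 66 mm above the bench). Leave it. Origin at its foot.
- spray_can: Can 66 mm wide, 150 mm tall, standing beyond the strut tube. Origin: centre of its underside.
- jar: Jar 60 mm wide, 90 mm tall, standing beyond the rack. Origin: centre of its underside.
- driver: Screwdriver lying along the far side of the jig, near its open end. Origin: underside, about its middle.
- bearing: Ball bearing ring 42 mm wide, 12 mm tall, lying on the bench to the right of the rack. Origin: centre of its underside.
- gear: Dark gear blank 56 mm wide, 28 mm tall with its hub, lying at the robot's end of the rack. Origin: centre of its underside.
- carton: Cardboard carton 70 x 100 x 50 mm on the robot's side of the tube. Origin: centre of its underside.

How it is judged:
By the outcome, as a careful person would: the job done as asked, in the order asked, and still so for the second after the job is handed in, while the arm keeps its last pose, push and grip.
It also fails if it takes over 54 s, if anything falls off the work surface, if the arm or the gripper's body presses on something with over 40 N, if the wrist force passes 120 N, or if a joint passes its speed limit or range.

## Working session

There is one attempt and no reset: what is moved stays moved. The work goes in short steps, Python scripts to look and compute and a tool call to move; the robot and the scene stay as the last step left them, time stands still between calls to the robot, and variables do not carry over. Pictures are saved under pics/ and viewed, about 8 in all and at most 12, crops included, and the job is handed in when it is done.

Besides the shell and the picture viewer there is one more tool, called after ">>>" as name(argument=value, ...) on one line, values as JSON. servo_tool: Moves the arm, as the interface text tells. Its arguments: {"type":"object","properties":{"rows":{"type":"array","items":{"type":"array","items":{"type":"number"}}}},"required":["rows"]}

```bash
mkdir -p pics; ls; python3 - <<'E'
from bench import *
import cv2
s=read_state(); print(s)
for n in ["scene","side"]:
    d=get_image(n); cv2.imwrite(f"pics/{n}0.png",cv2.cvtColor(d["image"],cv2.COLOR_RGB2BGR)); print(n,d["mtx"],d["extrinsics"],[k for k in d])
E
```

```text
pics
{'clock': 0.0, 'joints': array([ 1.43359394e+00,  3.85574339e-01,  6.59736877e-03, -5.24562807e-04,
       -1.19399539e+00, -2.58609649e-01]), 'joint_vel': array([ 1.84278317e-03, -4.57663865e-04,  9.15814558e-04,  9.48079218e-04,
       -3.82283730e-05, -6.53739455e-04]), 'joint_efforts': array([-1.17852710e-05, -3.92288625e+01,  1.88401508e+01,  4.18614015e+00,
       -4.63363394e-03, -3.45799677e-06]), 'position': array([240.72504784, 576.15967505, 241.19589581]), 'ee_rot': array([ 9.80460798e-01, -1.96711412e-01, -1.77321404e-04,  1.10079951e-03]), 'contact_force': array([-0.4038991 ,  0.27535634,  0.07613687]), 'wrist_torque': array([-0.00965313, -0.00149013,  0.01608722]), 'gripper_width': 85.86650251628909}
scene [[469.05135379   0.         320.78517815]
 [  0.         469.05135379 200.00108999]
 [  0.           0.           1.        ]] [[ 3.56726762e-01 -6.03527911e-01  7.13091914e-01  1.35491161e+03]
 [ 9.34172428e-01  2.23715279e-01 -2.77980841e-01 -3.44829667e+02]
 [ 8.23964001e-03  7.65314010e-01  6.43604362e-01  8.25405212e+02]
 [ 0.00000000e+00  0.00000000e+00  0.00000000e+00  1.00000000e+00]] ['image', 'mtx', 'extrinsics']
side [[466.0200708    0.         321.58212147]
 [  0.         466.0200708  201.62334384]
 [  0.           0.           1.        ]] [[-9.71501266e-01  1.67879655e-01 -1.67337121e-01  3.12670904e+02]
 [-2.37017312e-01 -6.96484650e-01  6.77297517e-01  8.43338555e+02]
 [-2.84326280e-03  6.97657189e-01  7.16426104e-01  1.01381722e+03]
 [ 0.00000000e+00  0.00000000e+00  0.00000000e+00  1.00000000e+00]] ['image', 'mtx', 'extrinsics']
```

View pics/scene0.png

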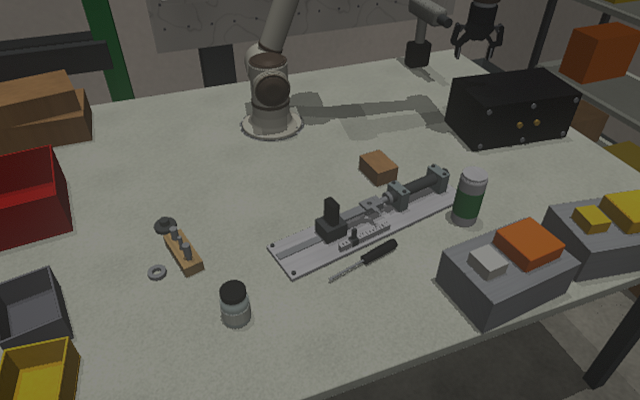

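View pics/side0.png

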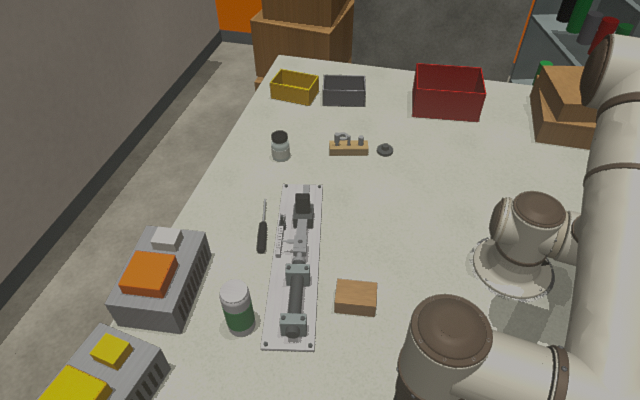

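The scene view shows the jig with its handle at (330,215) and plate corners at (268,245), (293,278), (460,195). The rack is at (183,250) and the can is beyond the tube. I'll crop in on the rack and the jig in both views.

```bash
python3 - <<'E'
import cv2,numpy as np
a=cv2.imread("pics/scene0.png");b=cv2.imread("pics/side0.png")
def crop(i,x,y,w,h,W,H): return cv2.resize(i[y:y+h,x:x+w],(W,H),interpolation=cv2.INTER_CUBIC)
cv2.imwrite("pics/c1.png",np.vstack([crop(a,260,165,200,120,800,480)[:, :]]))
r1=crop(a,145,210,66,66,396,396);r2=crop(b,325,125,70,66,400,377)
r2=cv2.copyMakeBorder(r2,0,19,0,0,0)
cv2.imwrite("pics/c2.png",np.hstack([r1,r2]))
E
```

```text
(no output)
```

View pics/c1.png

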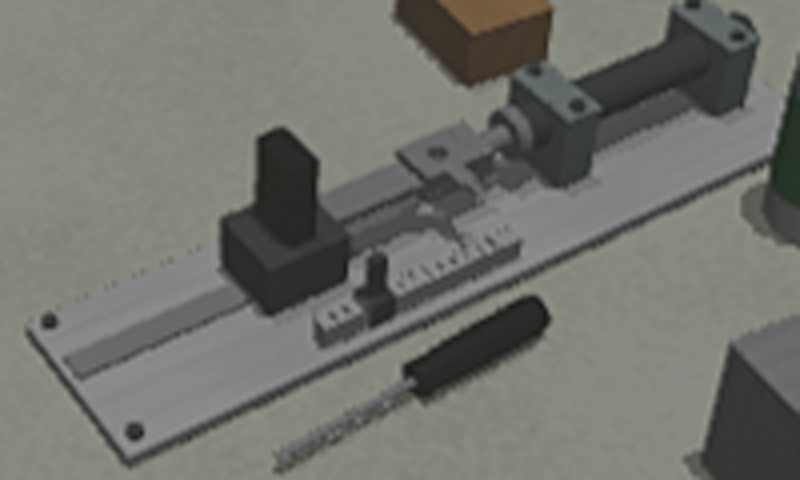

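View pics/c2.png

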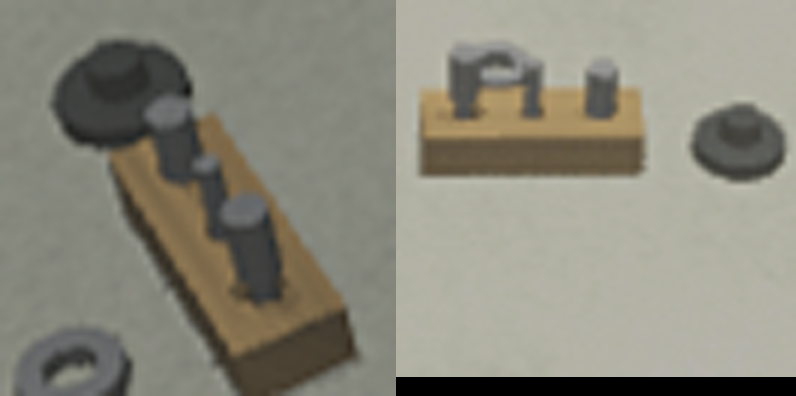

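The scene crop shows the fork hole at (438,153), the handle top at (288,143), the clip tab top at (376,257) and the pointer tip at about (485,200). In the rack crop the long pin stands highest, with shank showing under its head. It is in the hole farthest from the gear, head top at (246,210). Next I'll turn these into positions.

```bash
cat > h.py <<'E'
from bench import *
import cv2,numpy as np
K={"scene":(np.array([[469.051,0,320.785],[0,469.051,200.001],[0,0,1]]),np.array([[3.56726762e-01,-6.03527911e-01,7.13091914e-01,1354.91161],[9.34172428e-01,2.23715279e-01,-2.77980841e-01,-344.829667],[8.23964001e-03,7.65314010e-01,6.43604362e-01,825.405212]])),
"side":(np.array([[466.02,0,321.582],[0,466.02,201.623],[0,0,1]]),np.array([[-9.71501266e-01,1.67879655e-01,-1.67337121e-01,312.670904],[-2.37017312e-01,-6.96484650e-01,6.77297517e-01,843.338555],[-2.84326280e-03,6.97657189e-01,7.16426104e-01,1013.81722]]))}
def hit(c,u,v,z):
    k,e=K[c] if isinstance(c,str) else c
    d=np.linalg.inv(k)@[u,v,1]; d=e[:3,:3]@(d*[1,-1,-1]); o=e[:3,3]
    return o+d*(z-o[2])/d[2]
def px(c,p):
    k,e=K[c] if isinstance(c,str) else c
    q=e[:3,:3].T@(np.asarray(p)-e[:3,3]); q=k@(q*[1,-1,-1]); return q[:2]/q[2]
E
python3 - <<'E'
from h import *
np.set_printoptions(precision=1,suppress=True)
S=lambda x,y:(260+x/4,165+y/4)
R=lambda x,y:(145+x/6,210+y/6); Q=lambda x,y:(325+(x-396)/5.714,125+y/5.714)
P={}
for n,(u,v),z in [("fork",S(438,153),61),("handletop",S(288,145),117),("clip",S(376,257),61),("ptr",S(487,201),61),("cornA",S(28,328),12),("cornB",S(130,463),12),("screwA",S(48,321),12),("screwB",S(134,432),12),("slotend",S(83,368),12),("long",R(246,210),74),("short",R(169,108),62),("dowel",R(206,162),66)]:
    P[n]=hit("scene",u,v,z); print(n,P[n],px("side",P[n]))
for n,(u,v),z in [("long",Q(463,49),74),("short",Q(601,66),62)]: print("side",n,hit("side",u,v,z))
a=P["cornB"]-P["cornA"]; b=P["screwB"]-P["screwA"]; c=P["handletop"]-P["fork"]
print(np.linalg.norm(a),np.linalg.norm(c[:2]),np.degrees(np.arctan2(a[1],a[0])),np.degrees(np.arctan2(b[1],b[0])),np.degrees(np.arctan2(c[1],c[0])))
E
```

```text
fork [562.4  95.7  61. ] [297.8 240.3]
handletop [583.4 -15.9 117. ] [300.7 194.9]
clip [635.4  20.6  61. ] [279.9 215.1]
ptr [613.8 104.3  61. ] [278.3 239.2]
cornA [ 572.8 -177.4   12. ] [319.1 183.8]
cornB [ 693.7 -152.8   12. ] [279.6 182.8]
screwA [ 571.3 -164.5   12. ] [318.5 186.6]
screwB [ 672.9 -143.6   12. ] [285.1 185.9]
slotend [ 615.5 -156.1   12. ] [304.  186.1]
long [ 563.5 -357.3   74. ] [334.9 133.7]
short [ 484.  -377.2   62. ] [359.7 136.5]
dowel [ 523.9 -367.8   66. ] [347.3 135.5]
side long [ 557.7 -359.6   74. ]
side short [ 480.  -377.9   62. ]
123.39633695993108 113.50163794477578 11.491001009262966 11.637975854915586 -79.35422283657905
```

>>> servo_tool(rows=[[1, 2.7, 3.1, 0, 0, 0, 0], [1, 2.7, 3.1, 0, 0, 0, 0], [1, 2.7, 3.1, 0, 0, 0, 0], [1, 2.7, 3.1, 0, 0, 0, 0], [1, 2.7, 3.1, 0, 0, 0, 0], [1, 2.7, 3.1, 0, 0, 0, 0], [1, 2.7, 3.1, 0, 0, 0, 0], [1, 2.7, 3.1, 0, 0, 0, 0], [1, 2.7, 3.1, 0, 0, 0, 0], [1, 2.7, 3.1, 0, 0, 0, 0], [1, 2.7, 3.1, 0, 0, 0, 0], [1, 2.7, 3.1, 0, 0, 0, 0]])

```text
clock: 1.3
position: [396.4, 106.8, 242.3]
ee_rot: [0.981, -0.196, -0.0, -0.0]
contact_force: [0.4, -0.7, 0.4]
gripper_width: 85.2
```

>>> servo_tool(rows=[[1, 2.7, 3.1, 0, 0, 0, 0], [1, 2.7, 3.1, 0, 0, 0, 0], [1, 2.7, 3.1, 0, 0, 0, 0], [1, 2.7, 3.1, 0, 0, 0, 0], [1, 2.7, 3.1, 0, 0, 0, 0], [1, 2.7, 3.1, 0, 0, 0, 0], [1, 2.7, 3.1, 0, 0, 0, 0], [1, 2.7, 3.1, 0, 0, 0, 0], [1, 2.7, 3.1, 0, 0, 0, 0], [1, 2.7, 3.1, 0, 0, 0, 0], [1, 2.7, 3.1, 0, 0, 0, 0], [1, 0, 0, 0, 0, 0, 8.4]])

```text
clock: 2.5
position: [539.5, -324.5, 240.2]
ee_rot: [0.962, -0.272, -0.001, 0.0]
contact_force: [-0.9, 1.7, -0.4]
gripper_width: 85.1
```

>>> servo_tool(rows=[[1, 0, 0, 0, 0, 0, 8.4], [1, 0, 0, 0, 0, 0, 8.4], [1, 0, 0, 0, 0, 0, 8.4], [1, 0, 0, 0, 0, 0, 8.4], [1, 0, 0, 0, 0, 0, 8.4], [1, 0, 0, 0, 0, 0, 8.4], [1, 0, 0, 0, 0, 0, 8.4], [1, 0, 0, 0, 0, 0, 8.4], [1, 0, 0, 0, 0, 0, 8.4], [1, 0, 0, 0, 0, 0, 8.4], [1, 0, 0, 0, 0, 0, 8.4], [1, 0, 0, 0, 0, 0, 8.4]])

```text
clock: 3.7
position: [538.7, -320.5, 241.6]
ee_rot: [-0.405, 0.914, 0.001, -0.0]
contact_force: [0.0, 0.8, 0.6]
gripper_width: 85.3
```

>>> servo_tool(rows=[[1, 0, 0, 0, 0, 0, 8.4], [1, 0, 0, 0, 0, 0, 8.4], [1, 0, 0, 0, 0, 0, 8.4], [1, 0, 0, 0, 0, 0, 8.4]])

```text
clock: 4.1
position: [538.8, -320.5, 241.6]
ee_rot: [-0.123, 0.992, 0.0, -0.001]
contact_force: [1.4, 0.1, -0.2]
gripper_width: 85.5
```

```bash
cat >> h.py <<'E'
def wcam(name):
    d=get_image("wrist"); cv2.imwrite(f"pics/{name}.png",cv2.cvtColor(d["image"],cv2.COLOR_RGB2BGR)); return (d["mtx"],d["extrinsics"])
def st():
    s=read_state(); x,y,z,w=s["ee_rot"]
    from scipy.spatial.transform import Rotation as R
    M=R.from_quat(s["ee_rot"]).as_matrix()
    print("t",s["clock"],"pos",s["position"].round(1),"yawx",np.degrees(np.arctan2(M[1,0],M[0,0])).round(2),"zax",M[:,2].round(3),"F",s["contact_force"].round(1),"w",round(s["gripper_width"],1),"j",s["joints"].round(2)); return s,M
def go(p,M,s): # tool-axes shift in cm to put TCP at p
    print("shift cm",(M.T@(np.asarray(p)-s["position"])/10).round(2))
E
python3 - <<'E'
from h import *
s,M=st(); go([561,-358,s["position"][2]],M,s)
c=wcam("w1"); np.save("w1k.npy",c[0]);np.save("w1e.npy",c[1]);print(c)
for n,p in dict(long=(561,-358,74),short=(482,-377,62)).items(): print(n,px(c,p))
E
```

```text
t 4.1 pos [ 538.8 -320.5  241.6] yawx -165.83 zax [-0.001  0.001 -1.   ] F [ 1.4  0.1 -0.2] w 85.5 j [-0.28  0.39  0.01 -0.   -1.2  -1.04]
shift cm [-1.24 -4.18 -0.01]
(array([[353.49884305,   0.        , 319.51633649],
       [  0.        , 353.49884305, 189.93771465],
       [  0.        ,   0.        ,   1.        ]]), array([[-2.43548205e-01, -9.31518425e-01, -2.70106824e-01,
         4.69731387e+02],
       [ 9.69888429e-01, -2.33671524e-01, -6.86589668e-02,
        -3.36670479e+02],
       [ 8.40819325e-04, -2.78695252e-01,  9.60379222e-01,
         3.73009175e+02],
       [ 0.00000000e+00,  0.00000000e+00,  0.00000000e+00,
         1.00000000e+00]]))
long [270.3477362  186.18102051]
short [269.46864796  89.90975982]
```

View pics/w1.png

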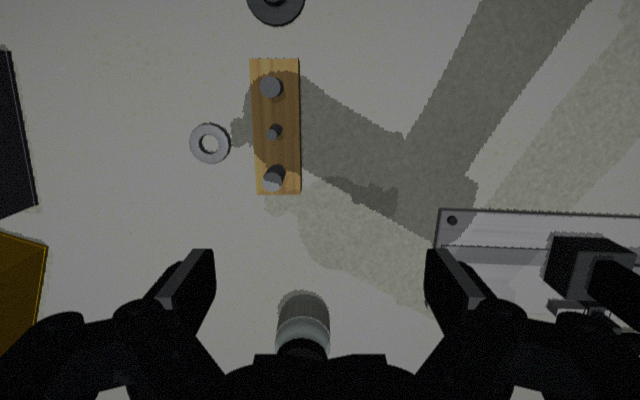

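The wrist view shows the rack with the long pin at about (274,182), the dowel at (273,132) and the short pin at (271,87). I'll enlarge the rack to refine the long pin's head centre.

```bash
python3 - <<'E'
from h import *
a=cv2.imread("pics/w1.png")[60:210,235:315]
b=cv2.imread("pics/scene0.png")[195:235,350:390]
A=cv2.resize(a,None,fx=4,fy=4,interpolation=cv2.INTER_CUBIC);A=cv2.convertScaleAbs(A,alpha=1.5)
d=cv2.imread("pics/scene0.png")[190:240,340:400]; D=cv2.resize(d,None,fx=7.8,fy=7.8,interpolation=cv2.INTER_CUBIC);D=cv2.convertScaleAbs(D,alpha=1.4)
o=np.zeros((600,800,3),np.uint8);o[:,:320]=A;o[:D.shape[0],325:325+D.shape[1]]=D;cv2.imwrite("pics/c3.png",o)
E
```

```text
(no output)
```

View pics/c3.png

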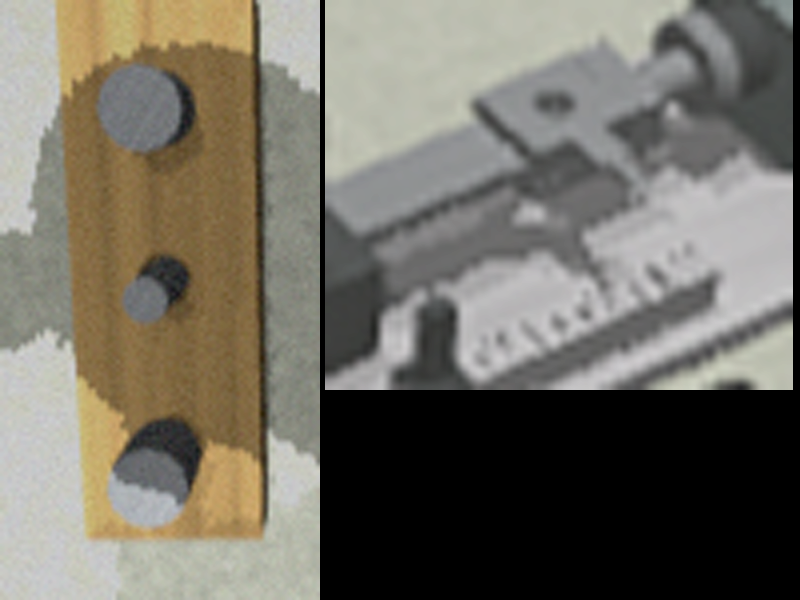

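Long head's top centre in the wrist image is (272,182); short pin (270,87), dowel (271.5,135.5). In the scene view the fork hole is at (369.2,203) and the pointer tip at (381,214.4).

```bash
python3 - <<'E'
from h import *
c=(np.load("w1k.npy"),np.load("w1e.npy"))
L=hit(c,272,182,74);print(L,hit(c,270,86.75,62),hit(c,271.5,135.5,66))
s,M=st(); go([L[0],L[1],58],M,s); print(px(c,s["position"]))
E
```

```text
[ 556.92943523 -357.38005776   74.        ] [ 479.37582901 -377.09192835   62.        ] [ 518.60551291 -366.98163186   66.        ]
t 4.15 pos [ 538.7 -320.5  241.7] yawx -166.05 zax [-0.001  0.001 -1.   ] F [0.8 0.3 0.5] w 85.4 j [-0.28  0.39  0.01 -0.   -1.2  -1.05]
shift cm [-0.89 -4.04 18.36]
[316.61166018 266.18703591]
```

>>> servo_tool(rows=[[1, -0.5, -2.0, 0, 0, 0, 0], [1, -0.5, -2.1, 0, 0, 0, 0], [1, 0, 0, 3, 0, 0, 0], [1, 0, 0, 4, 0, 0, 0], [1, 0, 0, 4, 0, 0, 0], [1, 0, 0, 3, 0, 0, 0], [1, 0, 0, 2.5, 0, 0, 0], [1, 0, 0, 1.8, 0, 0, 0], [1, 0, 0, 0, 0, 0, 0]])

```text
clock: 5.05
position: [556.7, -356.8, 55.5]
ee_rot: [-0.127, 0.992, 0.002, -0.003]
contact_force: [-0.3, 0.7, -0.1]
gripper_width: 85.9
```

>>> servo_tool(rows=[[0, 0, 0, 0, 0, 0, 0], [0, 0, 0, 0, 0, 0, 0], [0, 0, 0, 0, 0, 0, 0], [0, 0, 0, 0, 0, 0, 0], [0, 0, 0, 0, 0, 0, 0], [0, 0, 0, 0, 0, 0, 0], [0, 0, 0, 0, 0, 0, 0], [0, 0, 0, 0, 0, 0, 0]])

```text
clock: 5.85
position: [559.5, -358.1, 60.3]
ee_rot: [-0.127, 0.992, -0.001, 0.001]
contact_force: [-0.2, 0.0, 6.4]
gripper_width: 16.2
```

>>> servo_tool(rows=[[0, 0, 0, -1, 0, 0, 0], [0, 0, 0, -3, 0, 0, 0], [0, 0, 0, -4, 0, 0, 0], [0, 0, 0, -4, 0, 0, 0], [0, 0, 0, -2, 0, 0, 3], [0, 0, 0, 0, 0, 0, 0]])

```text
clock: 6.45
position: [560.4, -358.5, 203.6]
ee_rot: [-0.1, 0.995, -0.002, 0.003]
contact_force: [-0.6, -0.4, -0.1]
gripper_width: 15.8
```

```bash
python3 - <<'E'
from h import *
s,M=st(); go([562,95,200],M,s); go([562,-15,200],M,s)
E
```

```text
t 6.45 pos [ 560.4 -358.5  203.6] yawx -168.48 zax [ 0.007 -0.003 -1.   ] F [-0.6 -0.4 -0.1] w 15.8 j [-0.33  0.48  0.05  0.   -1.14 -1.04]
shift cm [-9.21 44.4   0.23]
shift cm [-7.02 33.62  0.26]
```

>>> servo_tool(rows=[[0, -0.9, 4.4, 0, 0, 0, 0], [0, -0.9, 4.4, 0, 0, 0, 0], [0, -0.9, 4.4, 0, 0, 0, 0], [0, -0.9, 4.4, 0, 0, 0, 0], [0, -0.9, 4.4, 0, 0, 0, 0], [0, -0.9, 4.4, 0, 0, 0, 0], [0, -0.9, 4.4, 0, 0, 0, 0], [0, -0.9, 4.4, 0, 0, 0, 0], [0, -0.9, 4.4, 0, 0, 0, 0], [0, -0.9, 4.4, 0, 0, 0, 0], [0, 0, 0, 2.5, 0, 0, 0], [0, 0, 0, 2.5, 0, 0, 0]])

```text
clock: 7.65
position: [558.4, 93.0, 147.7]
ee_rot: [-0.102, 0.995, 0.0, -0.001]
contact_force: [0.2, -0.5, -1.0]
gripper_width: 15.8
```

>>> servo_tool(rows=[[0, 0, 0, 0, 0, 0, 0], [0, 0, 0, 0, 0, 0, 0]])

```text
clock: 7.85
position: [558.8, 90.9, 148.5]
ee_rot: [-0.101, 0.995, -0.001, -0.001]
contact_force: [1.1, 0.1, 0.8]
gripper_width: 16.0
```

```bash
python3 - <<'E'
from h import *
s,M=st(); c=wcam("w2"); np.save("w2k.npy",c[0]);np.save("w2e.npy",c[1]); p=s["position"]
print("hole pred",px(c,[562,95,61]),"foot pred",px(c,p+M@[0,0,54]),"head",px(c,p+M@[0,0,-13]))
E
```

```text
t 7.85 pos [558.8  90.9 148.5] yawx -168.45 zax [-0.002 -0.001 -1.   ] F [1.1 0.1 0.8] w 16.0 j [ 0.45  0.37 -0.27  0.   -0.93 -1.82]
hole pred [322.96397133 206.89603666] foot pred [317.42352859 219.30702811] head [316.3987542  283.08662077]
```

View pics/w2.png

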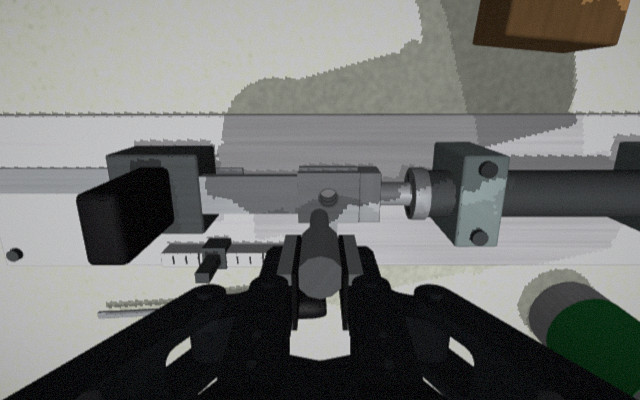

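The wrist view shows the pin held upright between the pads, with its foot near (318,213) and the fork hole at about (328,197). The clip is at about (215,250) and the handle is at left. I'll enlarge this view for exact centres.

```bash
python3 - <<'E'
from h import *
i=cv2.imread("pics/w2.png");a=i[170:310,280:380];b=i[225:295,180:300]
f=lambda x,s:cv2.convertScaleAbs(cv2.resize(x,None,fx=s,fy=s,interpolation=cv2.INTER_CUBIC),alpha=1.6)
o=np.zeros((560,800,3),np.uint8);o[:,:400]=f(a,4);o[:233,400:800]=f(b,10/3)[:233];cv2.imwrite("pics/c4.png",o)
E
```

```text
(no output)
```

View pics/c4.png

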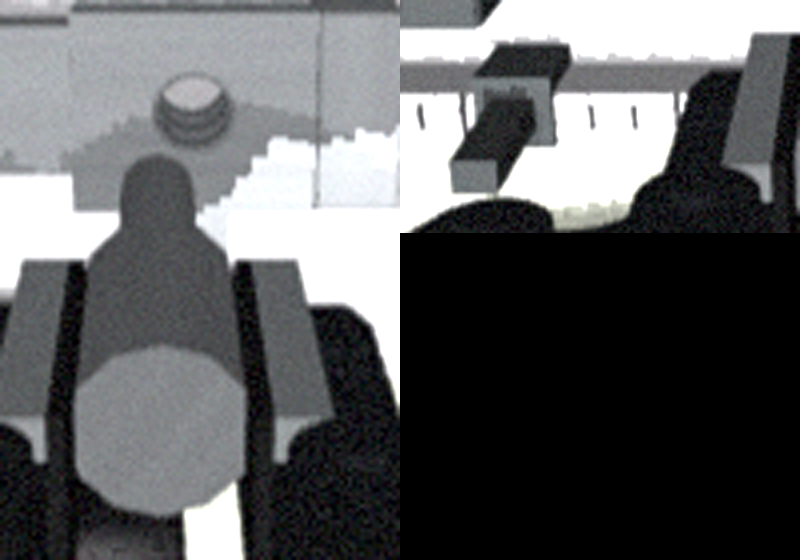

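Hole rim centre is at (328.25,197.25), head top centre at (320,278), foot silhouette apex at (319,208.5) and clip tab top at (202,278).

```bash
python3 - <<'E'
from h import *
np.set_printoptions(precision=1,suppress=True)
c=(np.load("w2k.npy"),np.load("w2e.npy"))
H=hit(c,328.25,197.25,61);T=hit(c,320,278,162.2);C=hit(c,202.2,277.8,61)
s,M=st();p=s["position"]
print("hole",H,"headtop",T,"clip",C)
print("foot if vertical px",px(c,T-[0,0,68]),"rim",[px(c,T+[a,b,-66]).round(1) for a,b in((-4,-1),(4,1))])
d=H-T;print("shift cm",(M.T@[d[0],d[1],0]/10).round(2))
jx=np.array([np.cos(np.radians(-79)),np.sin(np.radians(-79))]);print("clip along,across",jx@(C-H)[:2],np.array([-jx[1],jx[0]])@(C-H)[:2])
# handle top corners estimate
print("handle pred px",px(c,[*(H[:2]+115*jx),117]),px(c,[*(H[:2]+49*np.array([-jx[1],jx[0]])),61]))
E
```

```text
t 7.9 pos [559.6  91.1 149.6] yawx -168.47 zax [ 0. -0. -1.] F [ 0.3  0.9 -0.4] w 16.0 j [ 0.5  0.4 -0.3  0.  -0.9 -1.8]
hole [554.8  97.   61. ] headtop [556.   91.8 162.2] clip [629.6  23.3  61. ]
foot if vertical px [320.  215.1] rim [array([319.6, 209.3]), array([320.3, 223.3])]
shift cm [ 0.   0.5 -0. ]
clip along,across 86.68512153063733 59.337916920870086
handle pred px [ 99.  228.9] [327.2 265.4]
```

>>> servo_tool(rows=[[0, 0, 0.5, 0, 0, 0, 0], [0, 0, 0, 1.5, 0, 0, 0], [0, 0, 0, 1.2, 0, 0, 0], [0, 0, 0, 0, 0, 0, 0], [0, 0, 0, 0, 0, 0, 0], [0, 0, 0, 0, 0, 0, 0]])

```text
clock: 8.5
position: [558.8, 96.3, 123.0]
ee_rot: [-0.1, 0.995, 0.0, 0.001]
contact_force: [-0.0, 0.3, -1.5]
gripper_width: 15.9
```

```bash
python3 - <<'E'
from h import *
s,M=st(); c=wcam("w3"); np.save("w3k.npy",c[0]);np.save("w3e.npy",c[1])
i=cv2.imread("pics/w3.png");u,v=px(c,[554.8,97,61]).astype(int);print(u,v)
y0=160;a=i[y0:y0+140,280:380];cv2.imwrite("pics/c5.png",cv2.convertScaleAbs(cv2.resize(a,None,fx=4,fy=4,interpolation=cv2.INTER_CUBIC),alpha=1.6))
E
```

```text
t 8.5 pos [558.8  96.3 123. ] yawx -168.47 zax [ 0.001  0.    -1.   ] F [-0.   0.3 -1.5] w 15.9 j [ 0.46  0.4  -0.3   0.   -0.87 -1.83]
320 208
```

View pics/c5.png

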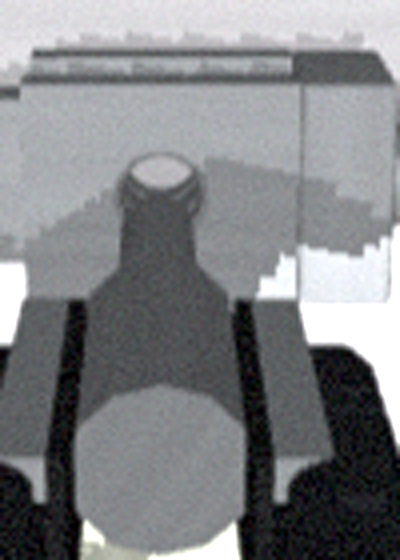

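```bash
python3 - <<'E'
from h import *
c=(np.load("w3k.npy"),np.load("w3e.npy"))
H=hit(c,280+161/4,160+189/4,61);T=hit(c,320,160+468/4,136.7);s,M=st();d=H-T
print(H,T,"shift",(M.T@[d[0],d[1],0]/10).round(2))
E
```

```text
t 8.55 pos [558.8  96.3 123. ] yawx -168.47 zax [ 0.001  0.    -1.   ] F [ 0.  -0.6 -0. ] w 16.3 j [ 0.46  0.4  -0.3   0.   -0.87 -1.83]
[554.29366473  97.04293079  61.        ] [555.60246163  97.05801641 136.7       ] shift [ 0.13  0.02 -0.  ]
```

The residual is about 1 mm along tool x. I'll correct that and start the insertion gently.

>>> servo_tool(rows=[[0, 0.09, 0.03, 0, 0, 0, 0], [0, 0, 0, 0, 0, 0, 0], [0, 0, 0, 0.5, 0, 0, 0], [0, 0, 0, 0.5, 0, 0, 0], [0, 0, 0, 0.3, 0, 0, 0], [0, 0, 0, 0.3, 0, 0, 0], [0, 0, 0, 0, 0, 0, 0]])

```text
clock: 9.25
position: [557.2, 96.2, 105.7]
ee_rot: [-0.1, 0.995, -0.0, -0.0]
contact_force: [0.7, 0.8, -0.8]
gripper_width: 16.2
```

>>> servo_tool(rows=[[0, 0, 0, 0.5, 0, 0, 0], [0, 0, 0, 0.5, 0, 0, 0], [0, 0, 0, 0.5, 0, 0, 0], [0, 0, 0, 0.5, 0, 0, 0], [0, 0, 0, 0.3, 0, 0, 0], [0, 0, 0, 0, 0, 0, 0]])

```text
clock: 9.85
position: [557.2, 96.2, 82.7]
ee_rot: [-0.1, 0.995, -0.0, -0.0]
contact_force: [-0.9, 0.6, 0.1]
gripper_width: 15.9
```

>>> servo_tool(rows=[[0, 0, 0, 0.2, 0, 0, 0], [0, 0, 0, 0.2, 0, 0, 0], [0, 0, 0, 0.1, 0, 0, 0], [0, 0, 0, 0, 0, 0, 0]])

```text
clock: 10.25
position: [557.5, 96.3, 79.4]
ee_rot: [-0.101, 0.995, -0.0, 0.0]
contact_force: [-2.5, -0.4, 5.0]
gripper_width: 16.2
```

>>> servo_tool(rows=[[0, 0, 0, 0.2, 0, 0, 0], [0, 0, 0, 0, 0, 0, 0], [0.4, 0, 0, 0, 0, 0, 0], [0.4, 0, 0, 0, 0, 0, 0], [0.4, 0, 0, 0, 0, 0, 0], [0.4, 0, 0, 0, 0, 0, 0], [0.4, 0, 0, -3, 0, 0, 0], [0.4, 0, 0, -4, 0, 0, 0], [0.6, 0, 0, -4, 0, 0, 0], [0.6, 0, 0, 0, 0, 0, 0]])

```text
clock: 11.25
position: [560.8, 97.3, 192.5]
ee_rot: [-0.101, 0.995, 0.001, 0.006]
contact_force: [-0.3, -0.7, 0.9]
gripper_width: 51.1
```

```bash
python3 - <<'E'
from h import *
s,M=st(); c=wcam("w4"); np.save("w4k.npy",c[0]);np.save("w4e.npy",c[1])
H=np.array([555,96.7]);jx=np.array([np.cos(np.radians(-79)),np.sin(np.radians(-79))])
print("pin head top pred",px(c,[*H,93]),"if 5 high",px(c,[*H,98]))
h=H+115*jx;print("handle",h,px(c,[*h,117])); go([*h,s["position"][2]],M,s); go([*h,88],M,s)
E
```

```text
t 11.25 pos [560.8  97.3 192.5] yawx -168.41 zax [ 0.012  0.004 -1.   ] F [-0.3 -0.7  0.9] w 51.1 j [ 0.46  0.33 -0.21  0.   -1.02 -1.83]
pin head top pred [318.39277845 185.37199692] if 5 high [318.3777936  187.47591167]
handle [576.94303447 -16.1871261 ] [130.11946379 194.75393979]
shift cm [  0.7  -11.44  -0.02]
shift cm [  0.83 -11.46  10.42]
```

View pics/w4.png

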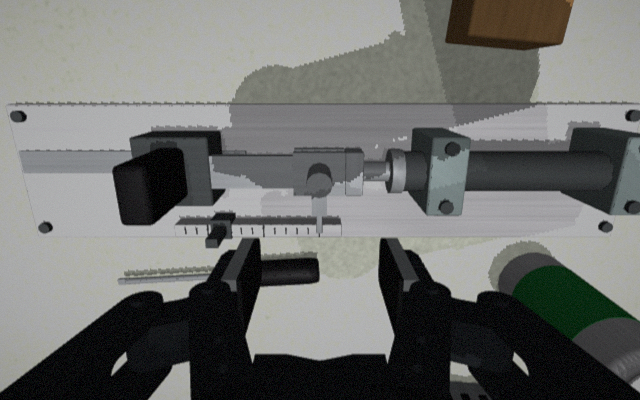

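Pin head sits at (319,183), where a home pin was predicted (318,185). The handle top is at (131,195), the pointer tip at (319,235) and the clip at about (213,240). Next, the handle.

>>> servo_tool(rows=[[1, 0.2, -3.5, 0, 0, 0, 0], [1, 0.2, -4, 0, 0, 0, 0], [1, 0.1, -4, 0, 0, 0, 0], [1, 0, 0, 0, 0, 0, 0], [1, 0, 0, 4, 0, 0, 0], [1, 0, 0, 4, 0, 0, 0], [1, 0, 0, 2.4, 0, 0, 0], [1, 0, 0, 0, 0, 0, 0]])

```text
clock: 12.1
position: [571.8, -17.7, 77.3]
ee_rot: [-0.1, 0.995, -0.0, -0.005]
contact_force: [-0.6, 0.4, -0.1]
gripper_width: 85.1
```

>>> servo_tool(rows=[[0, 0, 0, 0, 0, 0, 0], [0, 0, 0, 0, 0, 0, 0], [0, 0, 0, 0, 0, 0, 0], [0, 0, 0, 0, 0, 0, 0], [0, 0, 0, 0, 0, 0, 0], [0, 0, 0, 0, 0, 0, 0], [0, 0, 0, 0, 0, 0, 0]])

```text
clock: 12.8
position: [576.0, -17.5, 83.6]
ee_rot: [-0.101, 0.995, -0.0, 0.001]
contact_force: [-1.2, -0.7, 7.0]
gripper_width: 21.1
```

```bash
python3 - <<'E'
from h import *
s,M=st()
E
```

```text
t 12.8 pos [576.  -17.5  83.6] yawx -168.44 zax [ 0.002 -0.    -1.   ] F [-1.2 -0.7  7. ] w 21.1 j [ 0.25  0.46 -0.31  0.   -0.79 -1.62]
```

>>> servo_tool(rows=[[0, 0, -0.5, -0.1, 0, 0, 0], [0, 0, -1, -0.1, 0, 0, 0], [0, 0, -1, 0, 0, 0, 0], [0, 0, -1, 0, 0, 0, 0], [0, 0, -1, 0, 0, 0, 0], [0, 0, -1, 0, 0, 0, 0], [0, 0, -1, 0, 0, 0, 0], [0, 0, -1, 0, 0, 0, 0], [0, 0, -0.7, 0, 0, 0, 0], [0, 0, 0, 0, 0, 0, 0], [0, 0, 0, 0, 0, 0, 0]])

```text
clock: 13.9
position: [592.2, -96.0, 83.7]
ee_rot: [-0.1, 0.995, 0.001, 0.001]
contact_force: [0.4, 9.3, -0.3]
gripper_width: 21.4
```

```bash
python3 - <<'E'
from h import *
s,M=st(); d0=get_image("scene")["image"]; c=wcam("w5"); np.save("w5k.npy",c[0]);np.save("w5e.npy",c[1])
jx=np.array([np.cos(np.radians(-79)),np.sin(np.radians(-79))]);print("along",jx@(s["position"][:2]-[576,-17.5]),"across",np.array([-jx[1],jx[0]])@(s["position"][:2]-[576,-17.5]))
w=cv2.imread("pics/w5.png"); C=px(c,[629.6,23.3-0,61]);print("clip px",C); C=C.astype(int)
d0=cv2.cvtColor(d0,cv2.COLOR_RGB2BGR);cv2.imwrite("pics/scene5.png",d0)
u=px("scene",[632,22,61]).astype(int);print("scene",u)
f=lambda x,s:cv2.convertScaleAbs(cv2.resize(x,None,fx=s,fy=s,interpolation=cv2.INTER_CUBIC),alpha=1.5)
a=f(d0[u[1]-32:u[1]+32,u[0]-40:u[0]+40],5)
o=np.zeros((600,800,3),np.uint8);o[:320,:400]=a
o[:400]=np.where(np.arange(800)[None,:,None]<400,o[:400],0)
ww=f(w[:, :][100:300,200:460],1.53)[:, :400];o[:ww.shape[0],400:400+ww.shape[1]]=ww
cv2.imwrite("pics/c6.png",o)
E
```

```text
t 13.9 pos [592.2 -96.   83.7] yawx -168.47 zax [ 0.001  0.002 -1.   ] F [ 0.4  9.3 -0.3] w 21.4 j [ 0.11  0.5  -0.25 -0.   -0.82 -1.48]
along 80.10754224434282 across 0.889468228877357
clip px [526.23154563 348.73265157]
scene [353 228]
```

View pics/c6.png

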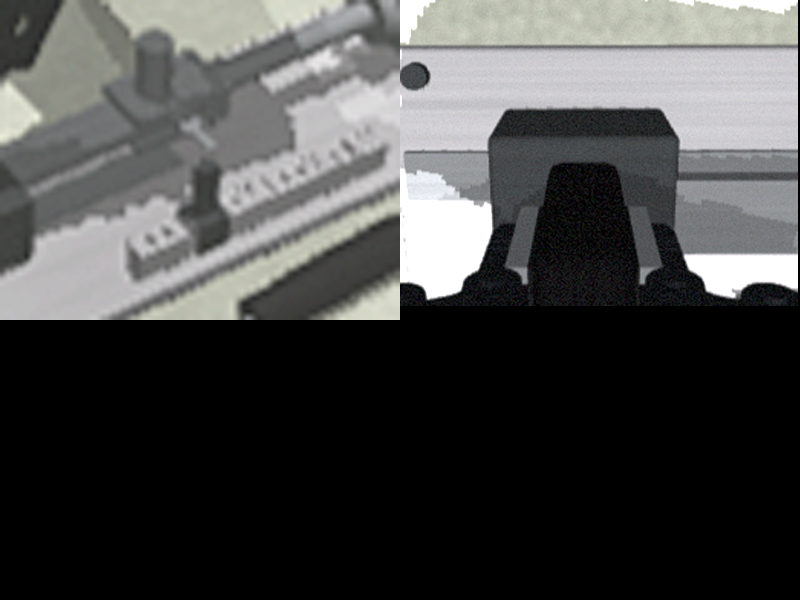

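The pin is in and the strut has followed, with 9.3 N of spring pull on the wrist. The pointer tip is at about (213,147) in the crop, just short of the clip top at (208,163). Pin head top centre is at (153,37).

```bash
python3 - <<'E'
from h import *
np.set_printoptions(precision=1,suppress=True)
jx=np.array([np.cos(np.radians(-79)),np.sin(np.radians(-79))]);jy=np.array([-jx[1],jx[0]])
q=lambda x,y,z:hit("scene",313+x/5-.4,196+y/5-.4,z)[:2]
P=q(213,147,61);P0=q(183,124,61);C=q(208,163,61);H=q(153,37,93)
for n,v in dict(tip=P,blade=P0,clip=C,head=H).items(): print(n,v,"along/across rel head",jx@(v-H),jy@(v-H))
# home-based: fork home (scene) 
F=hit("scene",369.2,202.95,61)[:2];P1=hit("scene",381,214.4,61)[:2];print("home: hole->ptr",jx@(P1-F),jy@(P1-F),"clip from hole",jx@(C-F),"head from hole",jx@(H-F))
d=cv2.cvtColor(get_image("side")["image"],cv2.COLOR_RGB2BGR);cv2.imwrite("pics/side5.png",d);print(px("side",[632,22,61]))
# template-based displacement of pointer not needed; print dark profile of clip rows in scene5
g=cv2.imread("pics/scene5.png",0)
for r in range(221,236): print(r,g[r,346:364])
E
```

```text
tip [623.   29.2] along/across rel head -1.279307202421803 51.465544258969906
blade [603.1  22.3] along/across rel head 1.7379741606805172 30.65357927682614
clip [632.3  22.5] along/across rel head 7.115847289101716 59.29676953491494
head [572.7  18.1] along/across rel head 0.0 0.0
home: hole->ptr 1.0577865445445926 49.94281194621818 clip from hole 85.23362378200537 head from hole 78.11777649290364
[280.9 215.7]
221 [ 61  61  56  90 104 104 101  75  72  67  77  82  82  83  81  81  80  80]
222 [ 65  63  57  68  81  86 100  92  80  80  81  82  81  81  80  79  80  80]
223 [ 60  58  62  66  68  70  85 103  97  83  79  80  79  80  79  79  80  80]
224 [ 62  70  74  79  80  79  75  86 104  99  84  78  80  79  80  80  80  80]
225 [65 75 81 81 79 81 79 73 89 91 81 78 80 80 80 80 80 80]
226 [65 68 75 80 80 79 79 79 79 75 78 80 80 80 81 81 81 81]
227 [65 64 67 73 79 79 81 68 72 75 78 80 80 80 80 79 78 77]
228 [64 63 61 68 78 78 77 58 59 61 72 81 81 79 79 77 73 99]
229 [ 67  65  69  75  81  69  60  57  57  53  52  75  78  74  73  99 103 122]
230 [ 73  76  79  81  82  63  44  49  51  45  40  69 101 105 103 120 126 123]
231 [ 79  81  79  80  83  65  43  41  41  39  48  97 124 127 125 124 123 125]
232 [ 80  81  80  79  81  61  41  41  42  39  50 117 127 122 124 126 105 121]
233 [ 78  80  80  77 108  76  40  42  43  39  59 117 125 124 107 122  78 112]
234 [ 77  78  77  77 108  78  42  42  43  39  69 119 127 134 114 124 107 109]
235 [ 83  73  76  77  87  67  43  43  43  38  70 129 133 115 112 126 131 120]
```

```bash
python3 - <<'E'
from h import *
np.set_printoptions(precision=2,suppress=True)
c=(np.load("w4k.npy"),np.load("w4e.npy"))
g=cv2.imread("pics/w4.png",0)
def blob(u,v,r=8):
    a=g[v-r:v+r+1,u-r:u+r+1].astype(float);w=np.clip(90-a,0,None);y,x=np.mgrid[-r:r+1,-r:r+1]
    return u+(w*x).sum()/w.sum(),v+(w*y).sum()/w.sum()
S=[blob(*p) for p in((17,116),(44,227),(605,227),(632,116))][:4] if 0 else [blob(17,116),blob(44,227),blob(605,227)]
P=[hit(c,*p,12)[:2] for p in S];print(S,P)
ang=lambda d:np.degrees(np.arctan2(d[1],d[0]))
print("across",ang(P[1]-P[0]),np.linalg.norm(P[1]-P[0]),"along",ang(P[1]-P[2]),np.linalg.norm(P[1]-P[2]))
A=hit("scene",292.5,280.75,12);B=hit("scene",452.5,206.25,12);print("scene long edge",ang(A-B))
# dark clip tab in w4, pointer blade profile
for r in range(226,250,2): print(r,g[r,200:234])
for r in range(212,240,4): print(r,g[r,308:332])
E
```

```text
[(np.float64(19.332736710220153), np.float64(115.89726149991051)), (np.float64(46.413638508730536), np.float64(226.54318074563474)), (np.float64(603.8311423390752), np.float64(225.7409338168631))] [array([ 568.39, -164.23]), array([ 669.42, -143.49]), array([563.19, 374.76])]
across 11.602675600655855 103.13504783354529 along -78.41595648620218 529.0214525492087
scene long edge -78.8964128824343
226 [178 178 181 182 182 179 144  58 113 179 134  74  68  47  41  33  22  35
  30  28  25  26  25  26  34  35  57  65  72  66  62 108 177 184]
228 [180 182 179 177 184 183 152  56  92 177 156  82  60  31  14  29  34  20
  20  20  21  19  20  31  19  21  44  72  68  76  71 106 181 182]
230 [178 179 179 180 180 178 158  72  96 181 172  75  32  14  21  25  22  25
  20  22  15  18  27  15  10  16  37  61  67  73  68  82 181 183]
232 [180 179 179 180 179 183 181 113  95 173 113  42  26  21  27  21  24  17
  20  12  21  14  11  17  14  15  32  58  65  72  68  50 129 180]
234 [179 179 178 182 179 178 178 114  51  54  21  26  18  20   7  19  17  23
  21  25  20  16  21  16  14  10  48  61  69  71  67
[... 1035 characters left out ...]
 143 143 145 146 144 142 141 142 140 143 140 141 139 142
 147 166 168 172 167 171]
216 [100  98 104 126 121 119 119 122 119 138 143 148 144 142 113 117 120 119
 120 107 102  98 102 104]
220 [ 65  59  61  59  63  61  64  60  72 137 142 146 149 133  70  59  63  60
  63  64  63  61  60  60]
224 [108 104 107 106  87  85  87 106  99 135 136 143 146 128  77  84  88 107
 105 107 106 106 108 106]
228 [108 179 183 180 179 181 180 181 121 135 138 139 140 126 118 180 181 182
 183 182 183 178 180 179]
232 [ 87 169 174 177 172 172 177 171 131 131 128 128 134 125 130 169 172 174
 172 172 173 173 173 169]
236 [154 152 155 155 157 158 154 157 158 151 125  69 152 158 154 156 154 153
 155 155 157 154 157 152]
```

```bash
python3 - <<'E'
from h import *
np.set_printoptions(precision=2,suppress=True)
c=(np.load("w4k.npy"),np.load("w4e.npy"))
a=np.radians(-78.42);jx=np.array([np.cos(a),np.sin(a)]);jy=np.array([-jx[1],jx[0]])
C=hit(c,211.2,243.3,61)[:2];P=hit(c,319,234.5,61)[:2];L=hit(c,204.8,243.3,61)[:2];R=hit(c,217.4,243.3,61)[:2];H=hit(c,319,183,93)[:2]
print("ptr->clip",jx@(C-P),jy@(C-P),"tab width",np.linalg.norm(L-R),"pin->ptr",jx@(P-H),jy@(P-H))
# scene view, now
q=lambda x,y,z:hit("scene",313+x/5-.4,196+y/5-.4,z)[:2]
P=q(213,147,61);P0=q(183,124,61);Cs=q(208,163,61);Hh=q(153,37,93)
print("scene now: tip->clip",jx@(Cs-P),"blade->clip",jx@(Cs-P0),"head->clip",jx@(Cs-Hh))
s,M=st();print("pulled",jx@(s["position"][:2]-[576,-17.5]))
E
```

```text
ptr->clip 87.49733856195816 7.632359811703754 tab width 10.222044439635654 pin->ptr 0.08758796019116133 52.179865275505186
scene now: tip->clip 8.473997787694097 blade->clip 5.667545061934315 head->clip 7.715728289615797
t 14.05 pos [592.1 -95.8  83.7] yawx -168.46 zax [ 0.  0. -1.] F [-0.6  8.7 -0.8] w 21.7 j [ 0.11  0.5  -0.25 -0.   -0.82 -1.48]
pulled 79.94982687807489
```

>>> servo_tool(rows=[[0, 0, -0.3, 0, 0, 0, 0], [0, 0, -0.3, 0, 0, 0, 0], [0, 0, -0.2, 0, 0, 0, 0], [0, 0, 0, 0, 0, 0, 0], [0, 0, 0, 0, 0, 0, 0], [0, 0, 0, 0, 0, 0, 0]])

```text
clock: 14.65
position: [593.7, -103.3, 83.7]
ee_rot: [-0.101, 0.995, 0.001, 0.0]
contact_force: [1.1, 9.1, -0.2]
gripper_width: 21.2
```

```bash
python3 - <<'E'
from h import *
s,M=st(); a=np.radians(-78.42);jx=np.array([np.cos(a),np.sin(a)]);print("pulled",jx@(s["position"][:2]-[576,-17.5]))
I=[np.mean([get_image(n)["image"] for _ in range(4)],0).astype(np.uint8)[:,:,::-1] for n in("scene","side")]
for n,i in zip(("scene6","side6"),I): cv2.imwrite(f"pics/{n}.png",i)
f=lambda x,s:cv2.convertScaleAbs(cv2.resize(x,None,fx=s,fy=s,interpolation=cv2.INTER_CUBIC),alpha=1.6)
o=np.hstack([f(I[0][195:245,330:370],10),f(I[1][195:245,265:305],10)]);print(o.shape);cv2.imwrite("pics/c7.png",o)
w=wcam("w6");np.save("w6k.npy",w[0]);np.save("w6e.npy",w[1]);print("wrist clip px",px(w,[630,23,61]))
E
```

```text
t 14.65 pos [ 593.7 -103.3   83.7] yawx -168.45 zax [ 0.001  0.003 -1.   ] F [ 1.1  9.1 -0.2] w 21.2 j [ 0.09  0.5  -0.24 -0.   -0.83 -1.46]
pulled 87.61543097953124
(500, 800, 3)
wrist clip px [539.83642002 349.21388808]
```

View pics/c7.png

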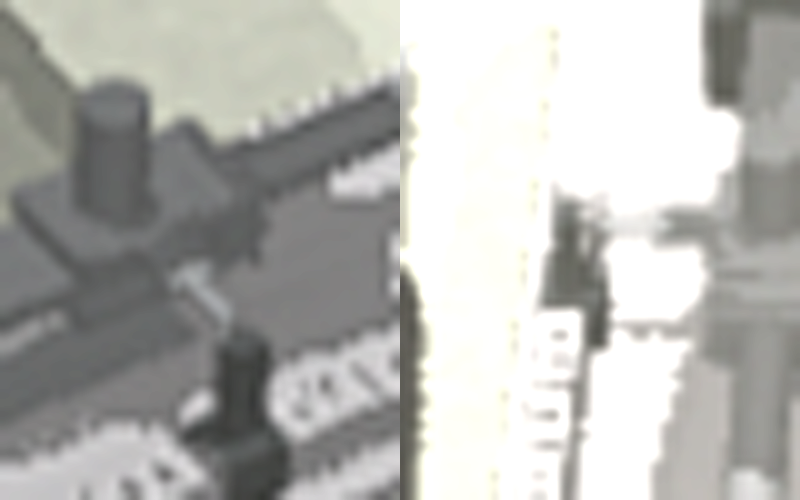

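The scene crop shows the blade running from (184,280) to its tip at about (227,325), and pointing at the clip top at about (242,342). In the side crop the blade lies at row ~217 and the clip's tab top at about (572,213). Now I'll put numbers on the residual.

```bash
python3 - <<'E'
from h import *
np.set_printoptions(precision=2,suppress=True)
a=np.radians(-78.42);jx=np.array([np.cos(a),np.sin(a)]);jy=np.array([-jx[1],jx[0]])
q=lambda x,y,z:hit("scene",330+x/10-.45,195+y/10-.45,z)[:2]
T=q(227,324,61);B=q(184,280,61);C=q(242,342,61);H=q(113,97,93);F0=hit("scene",369.2,202.95,61)[:2]
for n,v in dict(tip=T,blade=B,head=H).items(): print(n,"to clip along",jx@(C-v),"across",jy@(v-H))
print("travel of head from home",jx@(H-F0))
r=lambda x,y:hit("side",265+(x-400)/10-.45,195+y/10-.45,61)[:2]
for t in((605,213),(640,219),(670,222)): print("side",jx@(r(572,213)-r(*t)),jy@(r(*t)-r(572,213)))
# expected pixel of pointer line when aligned with clip C, both views
g=cv2.imread("pics/scene6.png",0);h=cv2.imread("pics/side6.png",0)
print("scene");[print(k,g[k,346:360]) for k in range(221,234)]
print("side");[print(k,h[k,278:298]) for k in range(211,228)]
E
```

```text
tip to clip along 0.5820566076293567 across 52.43799391386277
blade to clip along 0.7370492553201871 across 34.4533405437534
head to clip along 2.2941477780797133 across 0.0
travel of head from home 85.5024091507416
side -0.3164199153996621 -9.146237445911833
side 1.594529381845486 -19.041293546292618
side 2.4285629611349027 -27.437318321024563
scene
221 [63 61 79 85 86 67 61 69 76 67 76 81 80 81]
222 [ 68  83  99 104  92  71  72  79  81  81  81  81  81  81]
223 [ 64  85  83 101  92  78  77  80  80  81  81  81  79  79]
224 [ 59  68  66  83 103  96  82  79  80  80  79  78  79  79]
225 [ 65  72  78  72  84 103  97  80  77  78  79  79  79  80]
226 [65 67 75 80 72 83 98 79 77 80 79 79 80 80]
227 [64 64 67 73 78 72 83 68 71 75 79 80 80 80]
228 [64 63 60 68 78 78 77 57 58 61 72 80 81 80]
229 [66 65 69 75 81 69 59 57 57 52 53 76 81 78]
230 [73 74 78 80 82 64 43 48 50 45 41 73 77 72]
231 [ 79  80  79  80  82  66  42  41  41  40  43  70  99 103]
232 [ 79  80  79  80  82  63  41  41  43  40  46  96 122 125]
233 [ 79  79  78  77  79  56  39  41  44  39  61 118 127 125]
side
211 [169 169 167 166
[... 758 characters left out ...]
109]
220 [168 137  80  63  68  89  81 143 172 171 168 168 163 163 165 168 166 123
  96 100]
221 [174 122  77  65  66  65  82 119 169 170 168 167 167 165 169 170 170 125
 106 107]
222 [174 110  74  66  66  63  80 103 169 171 167 167 165 164 167 168 171 147
 103  94]
223 [171 105  74  67  66  64  68  83 170 171 167 167 165 164 167 168 170 134
 107 104]
224 [156  96  78  70  71  75  79  79 167 171 168 167 166 165 168 170 168 115
  96  97]
225 [146  96  84  85  87  75  71  67 133 168 169 168 167 167 171 166 135 104
  95  96]
226 [152 166 168 172 171  99  62  75 162 171 169 169 166 167 169 133 115 105
  97  98]
227 [167 177 171 174 181  98  57  70 130 130 123 122 125 123 123 113 113 101
  90  89]
```

```bash
python3 - <<'E'
from h import *
np.set_printoptions(precision=2,suppress=True)
a=np.radians(-78.42);jx=np.array([np.cos(a),np.sin(a)]);jy=np.array([-jx[1],jx[0]])
for C in [(353.8,228.6),(354,228.3),(353.6,228.8)]:
    c=hit("scene",*C,61)[:2]
    print(C,[jx@(c-hit("scene",*p,61)[:2]) for p in((351.3,225),(350.3,224),(349.3,223),(348.8,222))])
# model of tab top outline for c giving 10 x ~6
c=hit("scene",353.8,228.6,61)[:2]
for sx in(-5,5):
  for sy in(-2,2): print(px("scene",[*(c+sx*jx+sy*jy),61]),px("scene",[*(c+sx*jx+sy*jy),40]))
# side: same with both
for C in [(281.5,215.5),(281.5,216.5)]:
    c=hit("side",*C,61)[:2];print("side",C,[jx@(c-hit("side",*p,61)[:2]) for p in((288,217.0),(287,216.9))])
print("side pred of scene clip",px("side",[*hit("scene",353.8,228.6,61)[:2],61]))
E
```

```text
(353.8, 228.6) [np.float64(2.1844867407992403), np.float64(2.178238127308048), np.float64(2.171959877679095), np.float64(3.184493035750286)]
(354, 228.3) [np.float64(1.1841243627258653), np.float64(1.1778757492346728), np.float64(1.1715974996057201), np.float64(2.1841306576769117)]
(353.6, 228.8) [np.float64(2.9842738289046498), np.float64(2.9780252154134574), np.float64(2.9717469657845044), np.float64(3.9842801238556964)]
[355.03 227.33] [354.54 233.71]
[356.01 228.32] [355.52 234.7 ]
[351.58 228.88] [351.14 235.25]
[352.57 229.87] [352.11 236.25]
side (281.5, 215.5) [np.float64(4.990306507776845), np.float64(4.712813549395889)]
side (281.5, 216.5) [np.float64(1.2449651521475809), np.float64(0.9674721937666253)]
side pred of scene clip [280.59 215.39]
```

```bash
python3 - <<'E'
from h import *
np.set_printoptions(linewidth=250)
g=cv2.imread("pics/w6.png",0)
print(g[250:380:5,500:580:3])
w=(np.load("w6k.npy"),np.load("w6e.npy"));print(px(w,[605,19,61]),px(w,[555+85.5*.2,96.7-85.5*.98,93]))
E
```

```text
[[ 99  96  99  99  95  79  35  40  96  98  98  97  97  96  99  41  43  38  44  41  49  43  46  45  46  44  46]
 [ 96  95  98  96  97  48  43  41 100  90  95  98  95  95  96  72  40  36  43  36  37  45  45  44  42  44  39]
 [ 98  98  99  94  97  38  44  52  99  96  96  96  98 101  95  94  77  44  37  39  41  38  42  40  45  40  44]
 [ 99 122 117 120 120  41  40  87  90  88  90  91  90  92  92  93  76  75  65  39  41  39  42  40  42  40  42]
 [110 149 174 176 144  39  36  93  94  96  94  99  95  93  96  97  93  94  79  80  73  35  39  40  36  39  39]
 [105 168 171 170 168  43  45  98  85  88  99  97  95  96  94  98  98  97  92  97  94  95  91  43  41  37  40]
 [172 139 173 173 174 173 145 148 148 151 149 143 147 145  94  58  78  96  94  79  78  79  78  74 146  73  40]
 [ 25  30  24  41 152 169 171 171 173 174 166 170 169 174  56  48  77  85  78  76  75  79  79  88 168 169 171]
 [ 24  24  19  23  23  26 107 102 101 102 100 104 105 105  41  78  79  77  82  77  75  76  78  96  97  99  98]
 [ 20   8  24  21  19  19  24  51  64  61  63  64  67  51  35  77  79  79  78  79  73  74  81  63  65
[... 1142 characters left out ...]
  7   0  11   6  10   8  15   3  10  11  10   6  13   3   7  20  11  10   8   4  17   0]
 [  7  12  15  12   3   4   0   7  21  22  10  10  23  18   4  23   6   6  10  17  14  15  20   5  14   8   5]
 [ 18  18  16   7   2  15   8   0   7   3  11  15   2  13   8   0   1  10  20   3   2   1   9  19  10   7   1]
 [ 11  11   4  24  15  18  14  12  20   0   0  11  14   0   9  13   8  10   8  13   6   5  18   6   8  14  18]
 [ 16  13   4  18   9  15  18  11  21  11  11  13  10   8   2   3   1  13   5  19   0  16   8   2   0   8  12]
 [ 15  19  22  21  17  15   6  19  17  14  17  15  13  17  11   0   7   0   9  14   7   8   1   9   7  13  12]]
[550.72692692 307.33572937] [619.69622502 282.19584116]
```

```bash
python3 - <<'E'
from h import *
np.set_printoptions(precision=2,suppress=True,linewidth=200)
g=cv2.imread("pics/w6.png",0);w=(np.load("w6k.npy"),np.load("w6e.npy"));c4=(np.load("w4k.npy"),np.load("w4e.npy"))
a=np.radians(-78.42);jx=np.array([np.cos(a),np.sin(a)])
for r in range(310,328,2): print(r,g[r,538:564])
C=hit(c4,211.2,243.3,61)[:2];P=hit(c4,319,232,61)[:2]
for u,v in((551,316),(549.5,322)): 
    b=hit(w,u,v,61)[:2]; print("to clip",jx@(C-b),"travel",jx@(b-P))
b=hit(w,551,316,61)[:2];print("mm/px",(jx@(b-hit(w,552,316,61)[:2])))
E
```

```text
310 [144 169 160 159 162 160 102  70  81  92 113 124 129 127 127 127 131 132 135 158 161 161 161 161 158 162]
312 [ 38  95 171 172 175 171  77  48  73  99 114 130 130 128 127 131 130 125 161 171 173 170 170 168 168 168]
314 [ 39 134 173 171 168 126  55  50  85 105 120 126 127 126 126 127 129 128 167 171 166 168 167 165 169 169]
316 [ 67 167 171 169 168  85  46  66  96 112 129 123 130 130 129 125 126 141 166 166 169 169 168 162 163 165]
318 [117 167 166 165 152  60  46  78 103 120 131 124 126 126 132 128 121 161 164 164 167 165 165 164 164 163]
320 [150 170 171 172  98  50  62  88 110 122 130 128 127 128 130 127 140 163 164 166 166 168 170 165 163 165]
322 [167 167 168 148  61  46  73  88 114 129 124 124 130 127 129 123 157 165 168 167 164 165 166 163 164 164]
324 [153 159 156 115  48  54  80  99 122 127 128 126 127 128 132 126 158 163 158 157 156 155 157 157 158 160]
326 [164 164 160  75  45  65  94 114 123 126 128 128 132 124 124 156 163 165 167 166 164 160 164 165 165 164]
to clip 2.079599314859239 travel 85.42094250399325
to clip 1.9627638004507149 travel 85.53777801840177
mm/px 0.5083299893234888
```

All views agree the pointer is about 1.6–2 mm short, so I'll pull 1.8 mm more.

>>> servo_tool(rows=[[0, 0, -0.1, 0, 0, 0, 0], [0, 0, -0.08, 0, 0, 0, 0], [0, 0, 0, 0, 0, 0, 0], [0, 0, 0, 0, 0, 0, 0], [0, 0, 0, 0, 0, 0, 0]])

```text
clock: 15.6
position: [594.0, -104.8, 83.7]
ee_rot: [-0.101, 0.995, 0.001, 0.0]
contact_force: [-1.0, 10.6, 0.2]
gripper_width: 21.5
```

```bash
python3 - <<'E'
from h import *
np.set_printoptions(precision=2,suppress=True,linewidth=200)
s,M=st(); a=np.radians(-78.42);jx=np.array([np.cos(a),np.sin(a)]);jy=np.array([-jx[1],jx[0]]);print("pulled",jx@(s["position"][:2]-[576,-17.5]))
w=wcam("w7");c4=(np.load("w4k.npy"),np.load("w4e.npy"));C=hit(c4,211.2,243.3,61)[:2]
b6=hit((np.load("w6k.npy"),np.load("w6e.npy")),550.1,316,61)[:2]
g=cv2.imread("pics/w7.png",0);print(px(w,[*(b6+1.7*jx),61]))
for r in(314,316,318): print(r,g[r,538:564])
for u in(549,550,551,552): print(u,jx@(C-hit(w,u,316,61)[:2]))
I=get_image("scene")["image"][:,:,::-1];gs=cv2.cvtColor(np.ascontiguousarray(I),cv2.COLOR_BGR2GRAY)
for r in range(222,231): print(r,gs[r,346:360])
E
```

```text
t 15.6 pos [ 594.  -104.8   83.7] yawx -168.44 zax [ 0.  0. -1.] F [-1.  10.6  0.2] w 21.5 j [ 0.09  0.5  -0.24 -0.   -0.83 -1.46]
pulled 89.14422449203752
[549.69 315.97]
314 [170  82  20  78 168 127  57  50  82 106 121 128 124 129 126 133 131 105  26  53 155 169 169 172 170 169]
316 [167  63  39 138 167  76  40  67 100 113 128 128 127 128 131 131 125  55  28  89 165 165 168 165 167 162]
318 [112  29  63 163 135  57  47  77  95 119 124 128 129 132 127 128  97  26  40 128 168 169 166 164 166 161]
549 -0.42839490162563676
550 0.08014102135470891
551 0.5886861596029642
552 1.0972405133694654
222 [84 88 86 80 74 72 74 80 82 81 81 81 81 81]
223 [ 83  94  99 101  83  78  80  81  81  81  81  81  79  79]
224 [62 75 77 92 98 89 81 81 80 81 81 79 79 80]
225 [ 64  72  71  72  94 100  89  81  78  79  78  80  81  80]
226 [66 67 76 72 76 99 96 82 78 81 80 80 80 80]
227 [64 65 68 74 70 85 88 71 73 75 80 81 81 80]
228 [66 64 61 70 78 75 77 58 59 62 73 81 83 80]
229 [68 66 70 76 81 69 60 58 58 53 53 77 81 79]
230 [74 75 79 81 82 64 44 49 51 45 42 72 77 75]
```

```bash
python3 -c "
from bench import *
print(job_done())"
```

```text
the job is handed in; nothing more can be done
None
```

I put the long headed pin home through the fork and tongue, then pulled the slide by its handle until the pointer stood at the mark clip. I handed in at about 15.6 s, still gripping the handle.

- **Pin:** I took it from the rack hole nearest the jar. The pin met its stop at the height expected for a home pin, within about 1 mm. The head then appeared within about 2 px of where a fully home pin should be.
- **Pull:** The slide moved about 89 mm and the strut followed. At the end the wrist read about 10.6 N of spring pull, and the grip had not slipped (opening 21.5 mm on the 22 mm handle).
- **Pointer against clip:** The wrist camera put the pointer within about 0.1 mm of the clip. The coarser scene camera suggested it was still about 0.5 to 1.5 mm short, so the two disagree slightly. I went with the wrist view because it resolves finer and showed both at similar tool poses. The clip was hidden by the gripper at the end, so its position comes from an earlier wrist picture.
- **Other things:** I touched none of the other pins or loose items on purpose, but I did not take a final picture to confirm they were undisturbed.

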